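Zero the lens gauge: register its plate, then hold the reset

TASK

Zero the lens gauge: first push the loose metal plate along the gauge's bed until its edges sit flush against both steel stop rails, so that its hole lies over the hole in the bed. Then take the screwdriver that stands upright in the wooden stand, pass its blade down through both holes and press the recessed reset button fully down. Finish while still gripping the screwdriver and holding the button down, with the plate still flush, and leave the other things on the desk where they are.

Things in the scene. Friction and masses are not known exactly. Their poses are not given: they have to be found in the camera images.
- gauge: Lens gauge, low white unit fixed to the desk. Origin: centre of its underside; x points away from the robot when unturned, y left, z up. Flat bed 160 (x) x 150 (y) mm, top at z = 36 mm, without rim on its -x and -y sides; display hood behind, to x = 122 mm, z = 53 mm. With the plate flush against both rails, the plate's origin is at x = 25, y = 27 mm, axes parallel
- far_rail (a point): middle of the inner face of the far steel stop rail, at the bed's height: gauge frame x = 65, y = 0 mm. The face looks to -x, is 130 mm long (y) and 12 mm high
- left_rail (a point): middle of the inner face of the left steel stop rail, at the bed's height: gauge frame x = -10, y = 60 mm. The face looks to -y, is 120 mm long (x) and 12 mm high
- bed_hole (a point): centre of the mouth of the bed's 12 mm hole, in the bed's top face, gauge frame x = 10, y = 22 mm; at the start the plate covers it or nearly so
- button_top (a point): centre of the reset button's top, a plain grey 10 mm disc inside the bed's hole, 8 mm below the bed's top face when unpressed (18 mm below the top of the plate lying on the bed)
- reset_button (a joint): travel of the reset button in m: 0 = up, 0.005 = fully down (13 mm below the bed's top). Spring: 1.8 N to start, 4.8 N fully down; it comes up again when released
- cal_plate: loose aluminium calibration plate, 80 (its x) x 66 (its y) x 10 mm, 0.2 kg, lying flat on the gauge's bed, 15 to 32 mm short of the far rail and 15 to 28 mm short of the left rail, turned up to 0.2 rad to either side relative to the gauge. Origin: centre of its underside; axes parallel to the gauge's when home, z up
- plate_hole (a point): centre of the plate's 14 mm wide through hole at its top face; in the plate's frame at x = -15, y = -5 mm
- tool_stand: wooden block 60 (x) x 44 (y) x 60 mm high, fixed to the desk, with one upright 8 mm hole, 56 mm deep, in the middle of its top. Origin: centre of its underside, z up
- screwdriver: precision screwdriver, 124 mm, 30 g, tip down in the stand. Handle 12 x 12 mm square to the touch, 62 mm long, its lower end resting on the stand's top; above it a 12 mm round cap 11 mm high; below it a straight blade 51 mm long, 5.4 mm thick. Its y axis runs from tip to cap; x and z are square to the handle's sides. Origin on a side face, 6 mm off the axis (along -z), 62 mm from the tip
- driver_tip (a point): end of the screwdriver's blade, on the tool's axis
- driver_handle (a point): point on the screwdriver's axis inside the handle, 82 mm from the tip: 31 mm above the handle's lower end and 31 mm below the handle's upper end
- eye_drops: bystander: eye drop bottle, 25 mm wide, 65 mm high, standing. Origin: centre of its underside
- contact_case: bystander: contact lens case, 28 x 62 x 16 mm. Origin: centre of its underside
- torch: bystander: pen torch lying on the desk in front of the gauge, 13 x 137 x 15 mm. Origin: centre of its underside
- spare_driver: bystander: another screwdriver, lying on the desk, 12 x 124 x 12 mm; not the one to use. Origin: centre of its underside
Things that resemble listed ones, but are neither listed nor needed, are in the scene too. Of the things shaped like the cal_plate, the aluminium one is meant. What is shaped like the screwdriver but pink is not meant.

How it is judged:
By the outcome, as a careful person would: the job done as asked, in the order asked, and still so for the second after the job is handed in, while the arm keeps its last pose, push and grip.
It also fails if it takes over 67 s, if anything falls off the work surface, if the arm or the gripper's body presses on something with over 40 N, if the wrist force passes 120 N, or if a joint passes its speed limit or range.

ROBOT

A 6-joint arm with a two-finger parallel gripper is mounted at the origin on a cart in front of the work surface, level with it; the furniture and walls round the work are solid. World frame = base frame: x ahead of the robot, y to its left, z up, the work surface at z = 0. Lengths are in m, angles in rad, forces in N, time in s.
With the tool pointing down it reaches from about 0.3 to 0.875 m from the base axis. Payload 6.4 kg.
Tool frame: the origin (TCP) lies midway between the tips of the shut fingers; the grasp point (between the pads) lies 19 mm behind it (grasp_offset is the distance from the TCP to the grasp point, in m); z points along the fingers, y is the line along which they close (so a half turn about z gives the same grasp; the last joint's range is limited). The gripper opens to 85 mm and grips with 20 to 120 N. Pads are 22 mm wide; open, the fingers measure 114 mm over their backs; the gripper's body (76 mm by 85 mm) begins 54 mm behind the grasp point. The pads swing forward as they close: fully open they stand 13 mm farther back than shut.
Start: joints at [1.039, 0.181, 1.607, -0, 1.354, -0.206], TCP at [0.184, 0.545, 0.231] pointing down, gripper open.
Joint ranges: [-2.99, 2.99], [-0.89, 2.07], [0.3, 2.58], [-1.14, 4.28], [0, 2.63], [-3.12, 3.12]. Speed limits (rad/s): [2.57, 2.57, 3.01, 3.14, 3.14, 3.14].

INTERFACE

Orientations are given as a unit quaternion [w, x, y, z].
In Python, from bench import * gives the robot as it stands. The module is installed in compiled form; this text tells all that it offers.
- The arm moves only by the tool servo_tool, never from a script. Its argument "commands" is text: rows parted by semicolons, each of 7 numbers parted by spaces: the turn, a rotation vector about the tool's x, y, z in rad, then the shift along the tool's x, y, z in mm, then the opening, from 0 (shut) to 1 (fully open). In form: wx wy wz dx dy dz claw; .... A call has 1 to 5 rows; each row shifts and turns the commanded pose from where the row before left it, along the tool's axes as they then stand; what a row does not reach is not made up. A row lasts 1/8 s, in which the tool goes at most 62.5 mm and 10.7 degrees, less where a joint would pass 70% of its speed; a pose out of reach is approached as far as the arm can. A call with a gripper value outside its range is refused whole. The fingers move at their own pace and stop on an object; the grip force is fixed at half the most. Time passes only in rows, so rows that do not move let the fingers close. It gives the time, the measured TCP pose, the force, the opening and the grip force at its end, in the units of the state.
- get_obs(): the state, without advancing time (a new reading comes with each control period).
- camera(name): name is "side" or "top"; returns the picture (420x560x3 uint8, blue, green, red); there is no depth.
- calibration(name): a dict with "fx", "fy", "cx", "cy" (pixels), "R" (3x3) and "t" (3): a world point X has camera coordinates R X + t. Camera axes: x right, y down, z forward; pixel columns grow to the right and rows downward; lengths in m; the calibration is good to about 2 mm. A picture is of the moment at which its call begins. calibration takes no time and is no camera call.
- hand_in(): hands the job in; it is judged then, once.
The state is a dict: "time_s": time; "q": joint angles; "dq": joint speeds; "joint_efforts": joint torques, N m; "eef_pos": TCP position; "eef_rot": TCP orientation; "wrist_force": force on the tool from outside, world axes, zero at the start; "torque": the same for the moment, N m; "opening": opening from 0.0 (shut) to 1.0 (fully open); "grasp_force": force on a finger pad.
Only numpy, scipy, OpenCV 4.12 (cv2) and the standard library are available. Lean on these libraries where they do the work, as an engineer would, in place of code of your own. Each camera call takes 0.05 s, during which the arm holds its last target. There are 200 camera calls.

## Working session

There is one attempt and no reset: what is moved stays moved. The work goes in short steps, Python scripts to look and compute and a tool call to move; the robot and the scene stay as the last step left them, time stands still between calls to the robot, and variables do not carry over. Pictures are saved under pics/ and viewed, at most 10 in all, crops included, and the job is handed in when it is done.

Besides the shell and the picture viewer there is one more tool, called as a command line: name --argument value ..., lists and objects as JSON in quotes. servo_tool: Moves the arm, as the interface text tells. Its arguments: {"type":"object","properties":{"commands":{"type":"string"}},"required":["commands"]}

```bash
mkdir -p pics; python3 - <<'E'
from bench import *
import cv2
for n in("side","top"):
    cv2.imwrite(f"pics/{n}0.png",camera(n)); c=calibration(n); print(n,c)
o=get_obs();print({k:o[k] for k in("time_s","eef_pos","eef_rot","wrist_force","opening")})
E
```

```text
side {'fx': 447.09105536203083, 'fy': 447.09105536203083, 'cx': 279.73264258232336, 'cy': 207.85328828465597, 'R': array([[-9.99567418e-01,  2.94104495e-02, -3.83376605e-05],
       [ 1.87017394e-02,  6.34605375e-01, -7.72610033e-01],
       [-2.26984791e-02, -7.72276533e-01, -6.34880883e-01]]), 't': array([0.51951232, 0.03292852, 1.18637197])}
top {'fx': 436.76452077708507, 'fy': 436.76452077708507, 'cx': 278.66758238171593, 'cy': 213.5757977825144, 'R': array([[ 0.02967483, -0.99936222,  0.01986353],
       [-0.98505711, -0.03261137, -0.16911235],
       [ 0.16965227, -0.01454833, -0.9853966 ]]), 't': array([0.03463036, 0.53989491, 1.15260012])}
{'time_s': 0.1, 'eef_pos': array([0.18374544, 0.54431168, 0.23047002]), 'eef_rot': array([-2.81404046e-04,  1.62145541e-01,  9.86766514e-01, -7.68399072e-04]), 'wrist_force': array([0.2117454 , 0.48662239, 0.25066038]), 'opening': 0.9954717567690949}
```

View pics/side0.png

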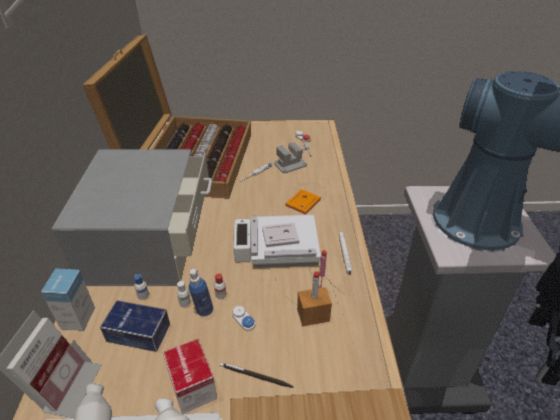

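View pics/top0.png

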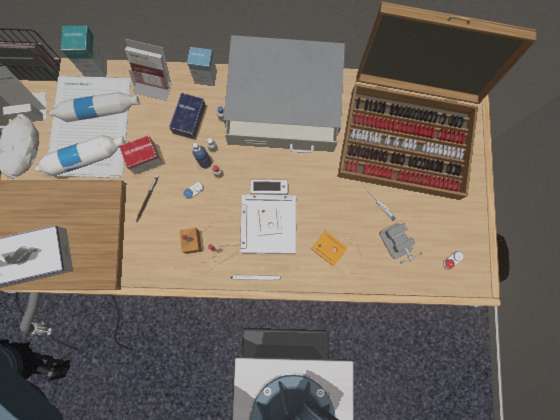

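```bash
python3 - <<'E'
import cv2,numpy as np
s=cv2.imread("pics/side0.png")[205:335,220:360]; t=cv2.imread("pics/top0.png")[170:290,170:310]
a=cv2.resize(s,None,fx=4,fy=4,interpolation=cv2.INTER_CUBIC); b=cv2.resize(t,None,fx=4,fy=4,interpolation=cv2.INTER_CUBIC)
cv2.imwrite("pics/sc.png",a);cv2.imwrite("pics/tc.png",b)
E
```

```text
(no output)
```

View pics/sc.png

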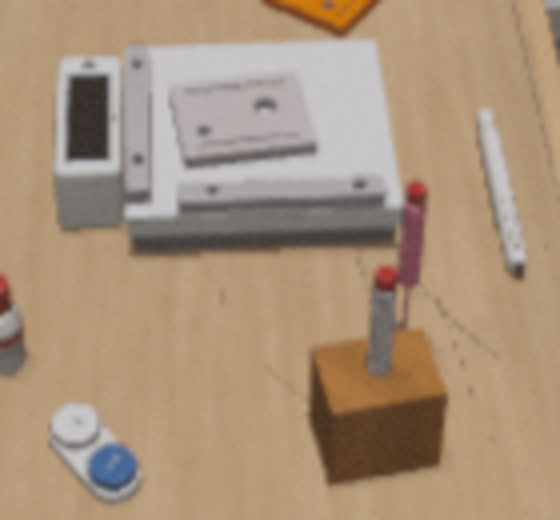

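View pics/tc.png

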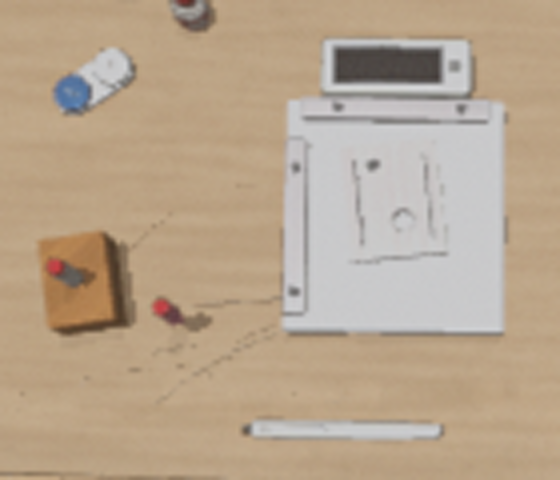

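Side crop: the grey-handled driver in the wooden stand (full px ≈315,285) is the one described. The pink one beside it (≈322,265) is the decoy. The grey plate on the white gauge (≈280,234) is the aluminium plate, and the orange one (≈303,201) is the decoy. In the plate the big hole at crop (265,103) is the 14 mm one.

```bash
cat > h.py <<'E'
from bench import calibration
import numpy as np
C={n:calibration(n) for n in("side","top")}
def ray(n,p):
    c=C[n]; R=np.array(c["R"]); o=-R.T@c["t"]
    return o,R.T@np.array([(p[0]-c["cx"])/c["fx"],(p[1]-c["cy"])/c["fy"],1.])
def plane(n,p,z):
    o,d=ray(n,p); return o+d*(z-o[2])/d[2]
def tri(a,b):
    o1,d1=ray("side",a);o2,d2=ray("top",b)
    s=np.linalg.lstsq(np.c_[d1,-d2],o2-o1,rcond=None)[0]
    A,B=o1+d1*s[0],o2+d2*s[1]; return (A+B)/2,np.linalg.norm(A-B)
def proj(n,X):
    c=C[n]; v=np.array(c["R"])@X+c["t"]; return c["fx"]*v[0]/v[2]+c["cx"],c["fy"]*v[1]/v[2]+c["cy"]
S=lambda x,y:((x+.5)/4-.5+220,(y+.5)/4-.5+205)
T=lambda x,y:((x+.5)/4-.5+170,(y+.5)/4-.5+170)
def fit(loc,w): # 2D rigid
    loc=np.array(loc);w=np.array(w)[:,:2]; z=lambda a:a[:,0]+1j*a[:,1]
    l,v=z(loc),z(w); a=np.angle(np.sum((v-v.mean())*np.conj(l-l.mean())))
    t=v.mean()-np.exp(1j*a)*l.mean(); r=abs(np.exp(1j*a)*l+t-v); return a,t,r
E
python3 - <<'E'
from h import *
np.set_printoptions(precision=4,suppress=True)
cr=[(.08,-.075),(-.08,-.075),(-.08,.075)]
print("gauge top",fit(cr,[plane("top",T(*p),.036) for p in((503,103),(503,331),(283,330))]))
cs=[(.08,-.075),(-.08,-.075),(-.08,.075),(.08,.075)]
print("gauge side",fit(cs,[plane("side",S(*p),.036) for p in((143,44),(377,41),(403,205),(127,217))]))
pc=[(.04,-.033),(-.04,-.033),(-.04,.033),(.04,.033)]
print("plate side",fit(pc,[plane("side",S(*p),.046) for p in((171,85),(300,72),(315,146),(188,159))]))
print("hole",plane("side",S(265,105),.046),plane("top",T(403,219),.046))
print("cap",tri(S(386,277),T(57,267)),"pinkcap",tri(S(416,189),T(163,308)))
for p in((311,348),(430,332),(445,392),(331,415)):print("st side",plane("side",S(*p),.06))
for p in((38,240),(105,232),(117,317),(50,332)):print("st top",plane("top",T(*p),.06))
E
```

```text
gauge top (np.float64(0.023479307796525413), np.complex128(0.5120914256677055+0.07942804711148939j), array([0.0006, 0.0006, 0.0002]))
gauge side (np.float64(-0.0023536869670674142), np.complex128(0.5086029188007475+0.08184981132543775j), array([0.0061, 0.0039, 0.003 , 0.0027]))
plate side (np.float64(0.11733262112943965), np.complex128(0.5203512457806411+0.08549038015422819j), array([0.0002, 0.0005, 0.0022, 0.0021]))
hole [0.5071 0.0773 0.046 ] [0.5078 0.0733 0.046 ]
cap (array([0.4579, 0.2903, 0.1256]), np.float64(0.0012520914078106226)) pinkcap (array([0.4352, 0.2231, 0.1181]), np.float64(0.0003720871917143917))
st side [0.4915 0.2788 0.06  ]
st side [0.4291 0.27   0.06  ]
st side [0.4259 0.3092 0.06  ]
st side [0.4842 0.3218 0.06  ]
st top [0.4836 0.3172 0.06  ]
st top [0.4905 0.2728 0.06  ]
st top [0.4337 0.2614 0.06  ]
st top [0.4223 0.3051 0.06  ]
```

```bash
python3 - <<'E'
from h import *
import cv2
def edge(n,img,pts_iter,axis):
    P=[]
    for k,lo,hi in pts_iter:
        l=img[k,lo:hi] if axis==0 else img[lo:hi,k]
        l=l.astype(float); m=(l.max()+l.min())/2  # crossing
        i=np.argmax(np.abs(np.diff(l))); a,b=l[i],l[i+1]; m=(l[max(i-2,0)]+l[min(i+3,len(l)-1)])/2
        j=[q for q in range(max(i-2,0),min(i+3,len(l)-1)) if (l[q]-m)*(l[q+1]-m)<=0 and l[q]!=l[q+1]]
        if not j: continue
        q=j[0]; u=lo+q+(m-l[q])/(l[q+1]-l[q]); P.append(plane(n,(u,k) if axis==0 else (k,u),.036)[:2])
    P=np.array(P); 
    return P
def line(P,ix): # fit coordinate ix as function of other
    o=P[:,1-ix]; c=np.polyfit(o,P[:,ix],1); r=P[:,ix]-np.polyval(c,o); g=abs(r)<2*np.median(abs(r))+1e-5
    c=np.polyfit(o[g],P[g,ix],1); return c.round(4),o.mean().round(3),np.polyval(c,o.mean()).round(4),g.sum()
t=cv2.imread("pics/top0.png");s=cv2.imread("pics/side0.png")
tb=t[:,:,0];sb=s[:,:,0] # blue: white high, wood low
print("top near x(y)",line(edge("top",tb,[(k,245,262) for k in range(248,292)],1),0))
print("top right y(x)",line(edge("top",tb,[(k,288,304) for k in range(204,247)],0),1))
print("side near x(y)",line(edge("side",sb,[(k,310,328) for k in range(222,250)],0),0))
print("side right y(x)",line(edge("side",sb,[(k,208,222) for k in range(262,310)],1),1))
E
```

```text
top near x(y) (array([-0.0185,  0.434 ]), np.float64(0.073), np.float64(0.4326), np.int64(33))
top right y(x) (array([ 0.023 , -0.0075]), np.float64(0.51), np.float64(0.0043), np.int64(36))
side near x(y) (array([-0.0218,  0.4333]), np.float64(0.085), np.float64(0.4314), np.int64(22))
side right y(x) (array([ 0.0488, -0.0189]), np.float64(0.505), np.float64(0.0058), np.int64(41))
```

servo_tool --commands "0 0 -0.1735 0 0 0 0; 0 0 -0.1735 0 0 0 0; 0 0 0 -20 -35 0 0; 0 0 0 -24 -43 0 0; 0 0 0 -24 -43 0 0"

```text
time_s: 0.72
eef_pos: [0.2548, 0.4239, 0.2308]
eef_rot: [-0.0, -0.011, 1.0, -0.0]
wrist_force: [0.3, 0.5, 0.5]
opening: -0.0
grasp_force: 0.0
```

servo_tool --commands "0 0 0 -24 -43 0 0; 0 0 0 -24 -43 0 0; 0 0 0 -24 -43 0 0; 0 0 0 -24 -43 0 0; 0 0 0 -24 -43 0 0"

```text
time_s: 1.35
eef_pos: [0.3795, 0.2113, 0.2311]
eef_rot: [-0.0, -0.011, 1.0, 0.0]
wrist_force: [1.0, 0.8, 0.3]
opening: 0.002
grasp_force: 0.0
```

servo_tool --commands "0 0 0 -24 -43 0 0; 0 0 0 -24 -43 0 0; 0 0 0 -20 -30 0 0; 0 0 0 0 0 0 0; 0 0 0 0 0 0 0"

```text
time_s: 1.98
eef_pos: [0.449, 0.0986, 0.2309]
eef_rot: [-0.001, -0.01, 1.0, 0.0]
wrist_force: [0.1, 0.1, 0.5]
opening: 0.001
grasp_force: 0.0
```

servo_tool --commands "0 0 0 0 -10 40 0; 0 0 0 0 0 50 0; 0 0 0 0 0 50 0; 0 0 0 0 0 30 0; 0 0 0 0 0 10 0"

```text
time_s: 2.6
eef_pos: [0.4476, 0.0895, 0.0496]
eef_rot: [-0.002, -0.011, 1.0, 0.0]
wrist_force: [0.0, 0.2, 1.5]
opening: -0.002
grasp_force: 0.0
```

servo_tool --commands "0 0 0 0 0 5 0; 0 0 0 0 0 4 0; 0 0 0 0 0 0 0"

```text
time_s: 2.98
eef_pos: [0.4504, 0.0883, 0.043]
eef_rot: [0.001, -0.011, 1.0, -0.0]
wrist_force: [-0.5, -0.1, 0.2]
opening: -0.002
grasp_force: 0.0
```

```bash
cat > look.py <<'E'
import sys,cv2,numpy as np
from bench import *
n=sys.argv[1]; s=cv2.resize(camera("side")[205:305,220:345],None,fx=4,fy=4,interpolation=cv2.INTER_CUBIC)
t=cv2.resize(camera("top")[185:285,230:305],None,fx=4,fy=4,interpolation=cv2.INTER_CUBIC)
cv2.imwrite(f"pics/{n}.png",np.hstack([s,t]))
o=get_obs(); print(o["time_s"],o["eef_pos"].round(4),o["wrist_force"].round(2))
E
python3 look.py p1
```

```text
3.075 [0.4504 0.0883 0.043 ] [ 0.51 -0.55 -0.49]
```

View pics/p1.png

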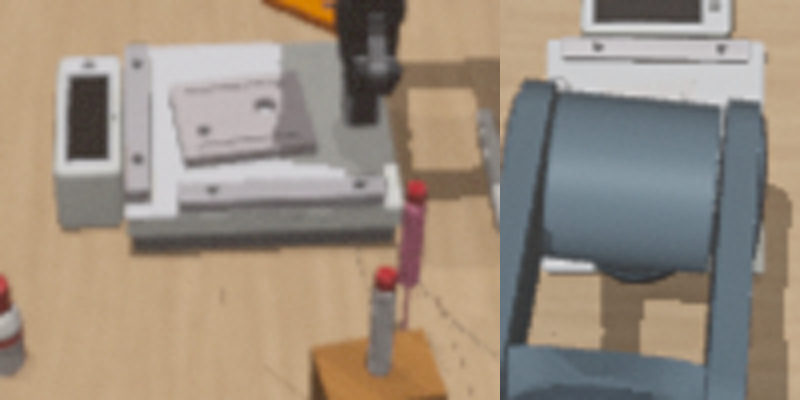

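The finger stands on the bed at crop (365,105), in front of the plate's near edge (≈308,110). I'll push +x.

servo_tool --commands "0 0 0 -6 0 3 0; 0 0 0 -6 0 0 0; 0 0 0 -5 0 0 0; 0 0 0 -4 0 0 0; 0 0 0 -3 0 0 0"

```text
time_s: 3.7
eef_pos: [0.4734, 0.0889, 0.0391]
eef_rot: [-0.001, -0.011, 1.0, 0.0]
wrist_force: [-2.2, 0.3, 2.2]
opening: 0.001
grasp_force: 1.1
```

servo_tool --commands "0 0 0 -2.5 0 0 0; 0 0 0 -2 0 0 0; 0 0 0 -2 0 0 0; 0 0 0 0 0 0 0"

```text
time_s: 4.2
eef_pos: [0.4806, 0.0889, 0.0393]
eef_rot: [0.0, -0.011, 1.0, -0.0]
wrist_force: [-0.9, 0.0, -0.3]
opening: -0.002
grasp_force: 0.0
```

servo_tool --commands "0 0 0 -1.5 0 0 0; 0 0 0 -1.5 0 0 0; 0 0 0 0 0 0 0"

```text
time_s: 4.58
eef_pos: [0.4834, 0.089, 0.0393]
eef_rot: [0.0, -0.011, 1.0, 0.0]
wrist_force: [-0.7, 0.5, -0.1]
opening: -0.001
grasp_force: 0.4
```

servo_tool --commands "0 0 0 -1.5 0 0 0; 0 0 0 -1.5 0 0 0; 0 0 0 0 0 0 0"

```text
time_s: 4.95
eef_pos: [0.4852, 0.0892, 0.0391]
eef_rot: [-0.001, -0.011, 1.0, 0.0]
wrist_force: [-5.5, -0.2, 4.1]
opening: -0.001
grasp_force: 2.8
```

servo_tool --commands "0 0 0 -1.5 0 0 0; 0 0 0 0 0 0 0"

```text
time_s: 5.2
eef_pos: [0.4853, 0.0893, 0.0388]
eef_rot: [-0.003, -0.011, 1.0, 0.0]
wrist_force: [-8.7, -0.0, 8.1]
opening: 0.003
grasp_force: 4.9
```

servo_tool --commands "0 0 0 -1 0 0 0; 0 0 0 0 0 0 0"

```text
time_s: 5.45
eef_pos: [0.4854, 0.0893, 0.0386]
eef_rot: [-0.004, -0.011, 1.0, 0.0]
wrist_force: [-12.5, 0.8, 10.3]
opening: -0.003
grasp_force: 6.4
```

servo_tool --commands "0 0 0 8 0 0 0; 0 0 0 4 0 -10 0; 0 0 0 0 -20 -30 0; 0 0 0 -20 -30 0 0; 0 0 0 -22 -22 0 0"

```text
time_s: 6.08
eef_pos: [0.5219, 0.0166, 0.081]
eef_rot: [0.002, -0.011, 1.0, -0.0]
wrist_force: [-0.4, -0.3, 0.9]
opening: 0.0
grasp_force: 0.0
```

servo_tool --commands "0 0 0 -20 0 0 0; 0 0 0 -4 0 10 0; 0 0 0 0 0 18 0; 0 0 0 0 0 10 0; 0 0 0 0 0 0 0"

```text
time_s: 6.7
eef_pos: [0.5424, 0.0188, 0.0396]
eef_rot: [-0.002, -0.011, 1.0, 0.0]
wrist_force: [0.6, 0.2, -0.4]
opening: -0.001
grasp_force: 0.0
```

servo_tool --commands "0 0 0 0 6 0 0; 0 0 0 0 6 0 0; 0 0 0 0 6 0 0; 0 0 0 0 5 0 0; 0 0 0 0 0 0 0"

```text
time_s: 7.32
eef_pos: [0.5439, 0.0417, 0.0414]
eef_rot: [0.0, -0.011, 1.0, -0.0]
wrist_force: [-0.2, 0.2, 0.4]
opening: 0.003
grasp_force: 0.0
```

servo_tool --commands "0 0 0 0 4 0 0; 0 0 0 0 4 0 0; 0 0 0 0 3 0 0; 0 0 0 0 2 0 0; 0 0 0 0 0 0 0"

```text
time_s: 7.95
eef_pos: [0.5436, 0.0545, 0.0413]
eef_rot: [0.0, -0.011, 1.0, 0.0]
wrist_force: [0.7, -1.2, 0.0]
opening: -0.001
grasp_force: 0.4
```

servo_tool --commands "0 0 0 0 2 0 0; 0 0 0 0 1.5 0 0; 0 0 0 0 0 0 0"

```text
time_s: 8.32
eef_pos: [0.5434, 0.058, 0.0413]
eef_rot: [0.0, -0.011, 1.0, 0.0]
wrist_force: [-0.6, -0.7, 0.8]
opening: -0.001
grasp_force: 0.5
```

servo_tool --commands "0 0 0 0 1.5 0 0; 0 0 0 0 1.5 0 0; 0 0 0 0 0 0 0"

```text
time_s: 8.7
eef_pos: [0.5433, 0.061, 0.0413]
eef_rot: [-0.0, -0.011, 1.0, 0.0]
wrist_force: [0.3, -0.7, -0.4]
opening: 0.004
grasp_force: 0.4
```

servo_tool --commands "0 0 0 0 1.5 0 0; 0 0 0 0 0 0 0"

```text
time_s: 8.95
eef_pos: [0.5433, 0.0624, 0.0413]
eef_rot: [-0.0, -0.011, 1.0, 0.0]
wrist_force: [-0.2, -1.5, -0.4]
opening: -0.004
grasp_force: 0.4
```

servo_tool --commands "0 0 0 0 1.5 0 0; 0 0 0 0 0 0 0"

```text
time_s: 9.2
eef_pos: [0.5433, 0.0639, 0.0412]
eef_rot: [-0.0, -0.011, 1.0, 0.0]
wrist_force: [-0.4, -1.4, 0.6]
opening: -0.0
grasp_force: 0.4
```

servo_tool --commands "0 0 0 0 1.5 0 0; 0 0 0 0 0 0 0"

```text
time_s: 9.45
eef_pos: [0.5432, 0.0654, 0.0413]
eef_rot: [-0.0, -0.011, 1.0, 0.0]
wrist_force: [-0.5, -1.0, 0.8]
opening: 0.0
grasp_force: 0.4
```

servo_tool --commands "0 0 0 0 1.5 0 0; 0 0 0 0 1 0 0; 0 0 0 0 0 0 0"

```text
time_s: 9.82
eef_pos: [0.5432, 0.0679, 0.0413]
eef_rot: [0.0, -0.011, 1.0, 0.0]
wrist_force: [0.2, -0.3, -0.0]
opening: -0.003
grasp_force: 0.3
```

```bash
python3 look.py p2
```

```text
9.925 [0.5432 0.0679 0.0413] [ 0.21 -1.51  0.12]
```

View pics/p2.png

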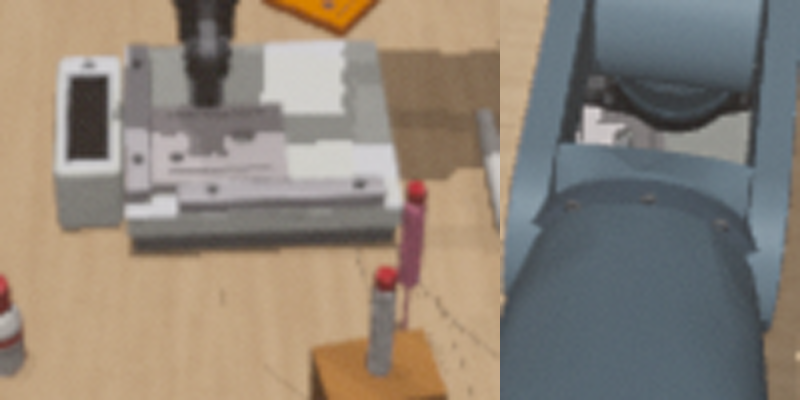

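The plate is now close to both rails: left edge at crop y≈180, far edge at x≈152. I'll continue until force builds up.

servo_tool --commands "0 0 0 0 1.5 0 0; 0 0 0 0 0 0 0"

```text
time_s: 10.18
eef_pos: [0.5432, 0.0694, 0.0413]
eef_rot: [-0.0, -0.011, 1.0, 0.0]
wrist_force: [0.1, -0.6, -0.5]
opening: -0.002
grasp_force: 0.3
```

servo_tool --commands "0 0 0 0 1.5 0 0; 0 0 0 0 0 0 0"

```text
time_s: 10.42
eef_pos: [0.5431, 0.0698, 0.0413]
eef_rot: [-0.0, -0.011, 1.0, -0.001]
wrist_force: [-0.4, -5.9, 0.9]
opening: -0.003
grasp_force: 2.9
```

servo_tool --commands "0 0 0 0 1.5 0 0; 0 0 0 0 0 0 0"

```text
time_s: 10.68
eef_pos: [0.5431, 0.07, 0.0413]
eef_rot: [-0.0, -0.011, 1.0, -0.002]
wrist_force: [-1.1, -12.3, -0.2]
opening: -0.002
grasp_force: 5.8
```

servo_tool --commands "0 0 0 0 -8 0 0; 0 0 0 0 -4 -15 0; 0 0 0 20 0 -25 0; 0 0 0 30 20 0 0; 0 0 0 22 28 0 0"

```text
time_s: 11.3
eef_pos: [0.47, 0.1071, 0.0827]
eef_rot: [0.001, -0.01, 1.0, 0.0]
wrist_force: [-0.5, 0.2, -0.2]
opening: -0.001
grasp_force: 0.0
```

servo_tool --commands "0 0 0 0 0 12 0; 0 0 0 0 0 18 0; 0 0 0 0 0 10 0; 0 0 0 0 0 0 0"

```text
time_s: 11.8
eef_pos: [0.4702, 0.1064, 0.0407]
eef_rot: [-0.001, -0.01, 1.0, 0.0]
wrist_force: [0.9, -1.5, 0.3]
opening: -0.002
grasp_force: 0.0
```

servo_tool --commands "0 0 0 -5 0 0 0; 0 0 0 -5 0 0 0; 0 0 0 -3 0 0 0; 0 0 0 0 0 0 0"

```text
time_s: 12.3
eef_pos: [0.4839, 0.107, 0.0415]
eef_rot: [0.0, -0.011, 1.0, -0.0]
wrist_force: [0.2, 0.8, 0.4]
opening: -0.002
grasp_force: 0.0
```

servo_tool --commands "0 0 0 -1.5 0 0 0; 0 0 0 -1.5 0 0 0; 0 0 0 0 0 0 0"

```text
time_s: 12.68
eef_pos: [0.4859, 0.1071, 0.0412]
eef_rot: [-0.001, -0.011, 1.0, 0.0]
wrist_force: [-1.5, 0.1, 1.5]
opening: 0.005
grasp_force: 0.9
```

servo_tool --commands "0 0 0 -1.5 0 0 0; 0 0 0 0 0 0 0"

```text
time_s: 12.92
eef_pos: [0.4861, 0.1071, 0.041]
eef_rot: [-0.002, -0.011, 1.0, -0.0]
wrist_force: [-6.7, -1.1, 6.2]
opening: -0.001
grasp_force: 3.6
```

servo_tool --commands "0 0 0 -1.5 0 0 0; 0 0 0 0 0 0 0"

```text
time_s: 13.18
eef_pos: [0.4862, 0.1072, 0.0407]
eef_rot: [-0.004, -0.011, 1.0, -0.0]
wrist_force: [-11.7, -2.1, 10.1]
opening: -0.001
grasp_force: 5.8
```

servo_tool --commands "0 0 0 10 0 0 0; 0 0 0 4 0 -10 0; 0 0 0 0 -20 -30 0; 0 0 0 -20 -30 0 0; 0 0 0 -24 -5 0 0"

```text
time_s: 13.8
eef_pos: [0.5221, 0.0512, 0.083]
eef_rot: [0.002, -0.01, 1.0, -0.0]
wrist_force: [-0.3, -0.5, 1.5]
opening: 0.0
grasp_force: 0.0
```

```bash
python3 look.py p3
```

```text
13.9 [0.5235 0.0516 0.0829] [-0.82 -0.22  0.13]
```

View pics/p3.png

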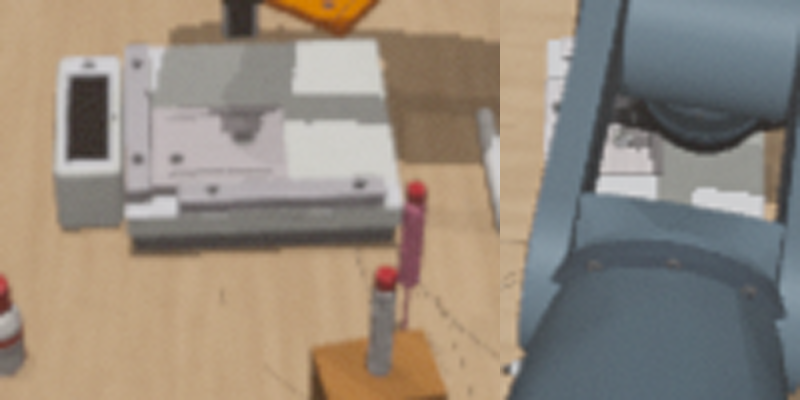

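The plate looks flush with both rails. One confirming push in y.

servo_tool --commands "0 0 0 -8 0 12 0; 0 0 0 0 0 20 0; 0 0 0 0 0 9 0; 0 0 0 0 6 0 0; 0 0 0 0 6 0 0"

```text
time_s: 14.52
eef_pos: [0.5284, 0.0656, 0.0407]
eef_rot: [0.0, -0.011, 1.0, 0.0]
wrist_force: [0.1, -0.2, -0.2]
opening: 0.001
grasp_force: 0.0
```

servo_tool --commands "0 0 0 0 4 0 0; 0 0 0 0 2 0 0; 0 0 0 0 0 0 0"

```text
time_s: 14.9
eef_pos: [0.5286, 0.0696, 0.0409]
eef_rot: [0.0, -0.011, 1.0, -0.001]
wrist_force: [-0.7, -7.6, 1.3]
opening: -0.001
grasp_force: 3.9
```

servo_tool --commands "0 0 0 0 1.5 0 0; 0 0 0 0 0.5 0 0; 0 0 0 0 0 0 0"

```text
time_s: 15.28
eef_pos: [0.5286, 0.0698, 0.0409]
eef_rot: [0.0, -0.011, 1.0, -0.003]
wrist_force: [-1.6, -15.9, 1.1]
opening: -0.002
grasp_force: 7.7
```

servo_tool --commands "0 0 0 0 -8 0 0; 0 0 0 0 -4 -15 0; 0 0 0 0 0 -45 0.5; 0 0 0 0 10 -55 0.5; 0 0 0 10 40 -45 0.5"

```text
time_s: 15.9
eef_pos: [0.5185, 0.1103, 0.2041]
eef_rot: [0.002, -0.009, 1.0, 0.0]
wrist_force: [1.2, 0.5, -0.1]
opening: 0.5
grasp_force: 0.0
```

servo_tool --commands "0 0 0 14 48 0 0.5; 0 0 0 14 48 0 0.5; 0 0 0 14 48 0 0.5; 0 0 0 14 48 0 0.5; 0 0 -0.17 0 0 0 0.5"

```text
time_s: 16.52
eef_pos: [0.4557, 0.305, 0.2017]
eef_rot: [0.001, -0.099, 0.995, 0.001]
wrist_force: [0.4, -0.6, -1.1]
opening: 0.497
grasp_force: 0.0
```

servo_tool --commands "0 0 0 0 0 0 0.5; 0 0 0 0 0 0 0.5"

```text
time_s: 16.77
eef_pos: [0.4574, 0.3013, 0.2009]
eef_rot: [0.0, -0.094, 0.996, 0.0]
wrist_force: [0.6, 0.0, -0.4]
opening: 0.502
grasp_force: 0.0
```

```bash
python3 - <<'E'
from h import *
from bench import *
import cv2
s=camera("side"); cv2.imwrite("pics/s4.png",cv2.resize(s[195:335,220:360],None,fx=4,fy=4,interpolation=cv2.INTER_CUBIC))
o=get_obs();print(o["eef_pos"],o["eef_rot"],o["opening"])
for n in((.458,.291,.133),(.458,.291,.06)):print("exp",[ (a-b+.5)*4-.5 for a,b in zip(proj("side",np.array(n)),(220,195))])
print("holes exp",[[(a-b+.5)*4-.5 for a,b in zip(proj("side",np.array(p)),(220,195))] for p in((.5215,.1017,.046),)])
E
```

```text
[0.4575135 0.3010981 0.2007656] [ 2.41836895e-04 -9.37874156e-02  9.95592213e-01  8.80085826e-05] 0.5010046743843823
exp [np.float64(385.39664802168545), np.float64(307.5225730759148)]
exp [np.float64(378.0444807908732), np.float64(405.0579352153461)]
holes exp [[np.float64(242.4878318762062), np.float64(173.07869043100095)]]
```

View pics/s4.png

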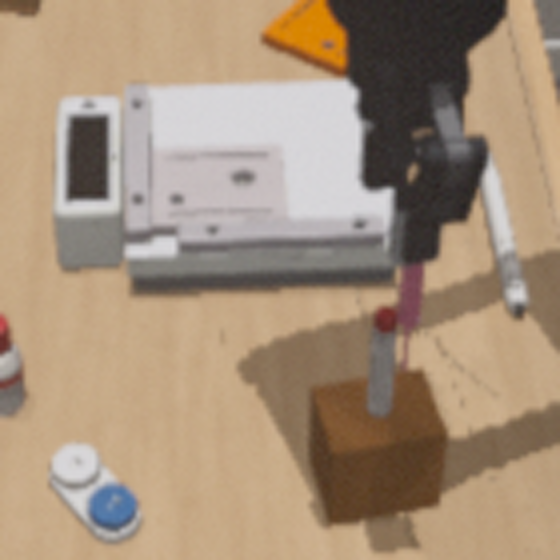

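The hole is at crop (242,178) against an expected (242,173). The driver cap at (386,310) and handle base at (379,410) show a similar offset, which is a shared small camera bias. The plate lies square against both rails. I'll grasp now.

servo_tool --commands "0 0 0 1 -9 20 0.5; 0 0 0 0 0 35 0.5; 0 0 0 0 0 40 0.5; 0 0 0 0 0 25 0.5; 0 0 0 0 0 9 0.5"

```text
time_s: 17.45
eef_pos: [0.4572, 0.2914, 0.0697]
eef_rot: [-0.001, -0.094, 0.996, -0.0]
wrist_force: [0.0, 0.3, -0.3]
opening: 0.5
grasp_force: 0.0
```

servo_tool --commands "0 0 0 0 0 0 0.5; 0 0 0 0 0 0 0.4; 0 0 0 0 0 0 0.3; 0 0 0 0 0 0 0.22; 0 0 0 0 0 0 0.18"

```text
time_s: 18.08
eef_pos: [0.4581, 0.2926, 0.0716]
eef_rot: [0.0, -0.095, 0.995, 0.0]
wrist_force: [0.6, 0.5, -0.4]
opening: 0.181
grasp_force: 0.0
```

servo_tool --commands "0 0 0 0 0 0 0.15; 0 0 0 0 0 0 0.15"

```text
time_s: 18.32
eef_pos: [0.4579, 0.2925, 0.0713]
eef_rot: [-0.0, -0.095, 0.995, -0.0]
wrist_force: [-0.0, 0.1, -1.2]
opening: 0.148
grasp_force: 0.0
```

servo_tool --commands "0 0 0 0 0 0 0; 0 0 0 0 0 0 0; 0 0 0 0 0 0 0"

```text
time_s: 18.7
eef_pos: [0.458, 0.2925, 0.0714]
eef_rot: [0.0, -0.095, 0.995, 0.0]
wrist_force: [-0.4, -0.2, 1.9]
opening: 0.13
grasp_force: 58.4
```

servo_tool --commands "0 0 0 0 0 -10 0; 0 0 0 0 0 -25 0; 0 0 0 0 0 -35 0; 0 0 0 0 0 -20 0; 0 0 0 -2 -15 0 0"

```text
time_s: 19.32
eef_pos: [0.4641, 0.2787, 0.1636]
eef_rot: [0.002, -0.096, 0.995, 0.001]
wrist_force: [-0.1, 0.3, -0.4]
opening: 0.134
grasp_force: 58.7
```

servo_tool --commands "0 0 0 -4.5 -35 0 0; 0 0 0 -5.5 -40 0 0; 0 0 0 -5.5 -40 0 0; 0 0 0 -5 -38 0 0; 0 0 0 -4 -30 0 0"

```text
time_s: 19.95
eef_pos: [0.5212, 0.1006, 0.16]
eef_rot: [-0.001, -0.095, 0.995, -0.0]
wrist_force: [0.2, -0.5, -0.8]
opening: 0.13
grasp_force: 58.7
```

servo_tool --commands "0 0 0 0 0 20 0; 0 0 0 0 0 19 0; 0 0 0 0 0 0 0; 0 0 0 0 0 0 0"

```text
time_s: 20.45
eef_pos: [0.5216, 0.1027, 0.1223]
eef_rot: [-0.0, -0.095, 0.995, -0.0]
wrist_force: [0.6, -0.1, -0.4]
opening: 0.132
grasp_force: 58.8
```

```bash
python3 - <<'E'
from h import *
from bench import *
import cv2
s=camera("side")[200:270,250:330]; cv2.imwrite("pics/s5.png",cv2.resize(s,None,fx=7,fy=7,interpolation=cv2.INTER_CUBIC))
o=get_obs();p=o["eef_pos"];print(p,o["eef_rot"],o["opening"],o["grasp_force"])
f=lambda X:[(a-b+.5)*7-.5 for a,b in zip(proj("side",np.array(X)),(250,200))]
for z in(p[2]-.062,p[2]-.011):print("tip exp",f((p[0],p[1],z)))
h=(.5215,.103,.046);print("hole exp",f(h)); 
for d in((.005,0,0),(0,.005,0),(0,0,.005)):print(np.array(f(np.array(h)+d))-f(h))
E
```

```text
[0.52198082 0.10288239 0.12278737] [ 3.64584096e-04 -9.54378077e-02  9.95435322e-01 -1.06693407e-04] 0.13688135609211607 58.77984166145325
tip exp [np.float64(213.44145532541296), np.float64(238.72049824407674)]
tip exp [np.float64(213.50860896232388), np.float64(124.01957418398413)]
hole exp [np.float64(214.84436854418885), np.float64(270.88334054932835)]
[-14.67711725   0.29728843]
[ 0.44689494 10.12553484]
[ 1.05360828e-02 -1.07415408e+01]
```

View pics/s5.png

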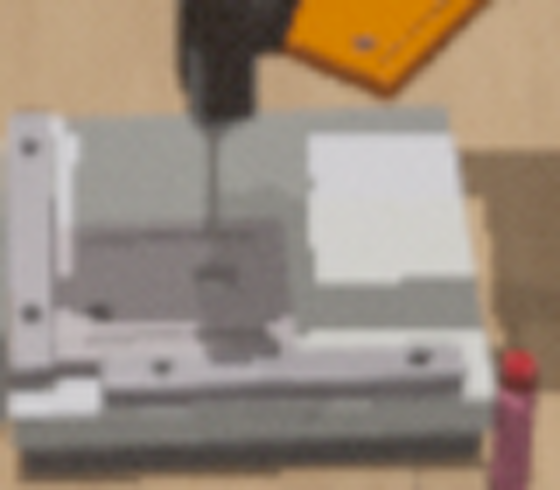

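The tip is at about (212,236) and the hole at about (215,272), nearly aligned. I'll quantify this from the pixels.

```bash
python3 - <<'E'
import cv2,numpy as np
g=cv2.imread("pics/s5.png",0)
print("cols",list(range(180,252,6)))
for r in range(196,306,6): print(r,g[r,180:252:6])
E
```

```text
cols [180, 186, 192, 198, 204, 210, 216, 222, 228, 234, 240, 246]
196 [153 154 155 153 139 120 120 136 142 139 141 141]
202 [155 154 153 151 138 120 119 133 138 137 137 137]
208 [154 153 153 152 140 121 119 133 138 140 139 137]
214 [150 151 151 150 136 118 118 130 136 137 136 134]
220 [142 141 140 138 124 110 111 121 125 124 123 120]
226 [129 130 130 130 115 106 108 115 116 115 115 114]
232 [115 117 114 113 105 102 102 101 103 107 103 103]
238 [113 116 113 112 109 107 104 101 102 106 102 102]
244 [120 123 123 121 121 116 111 109 107 110 109 109]
250 [125 126 127 128 127 120 114 112 109 112 113 113]
256 [126 125 125 128 124 116 111 110 111 112 111 114]
262 [126 126 125 122 117 108 104 108 108 108 112 115]
268 [127 124 118 110 103  97  96  97  99 100 110 114]
274 [128 126 115 101  94  92  92  92  93  97 108 111]
280 [126 127 118 106 105 105 104 101  97  97 110 112]
286 [127 126 123 114 114 117 116 112 105 103 109 112]
292 [127 125 124 117 114 116 117 114 111 111 108 111]
298 [124 125 124 118 115 114 113 112 113 113 112 112]
304 [124 123 126 120 112 112 113 112 114 112 113 113]
```

servo_tool --commands "0 0 0 0.5 1.6 6 0; 0 0 0 0 0 5 0; 0 0 0 0 0 4 0; 0 0 0 0 0 0 0"

```text
time_s: 21.0
eef_pos: [0.5205, 0.1047, 0.1068]
eef_rot: [-0.0, -0.096, 0.995, 0.0]
wrist_force: [-0.2, -0.8, -1.3]
opening: 0.132
grasp_force: 58.8
```

servo_tool --commands "0 0 0 0 0 4 0; 0 0 0 0 0 4 0; 0 0 0 0 0 0 0"

```text
time_s: 21.38
eef_pos: [0.5205, 0.1046, 0.0988]
eef_rot: [-0.0, -0.095, 0.995, 0.0]
wrist_force: [-0.8, 0.9, -0.8]
opening: 0.134
grasp_force: 58.8
```

servo_tool --commands "0 0 0 0 0 3 0; 0 0 0 0 0 3 0; 0 0 0 0 0 0 0"

```text
time_s: 21.75
eef_pos: [0.5206, 0.1046, 0.093]
eef_rot: [-0.0, -0.095, 0.995, 0.0]
wrist_force: [0.2, 1.0, -0.8]
opening: 0.135
grasp_force: 58.8
```

servo_tool --commands "0 0 0 0 0 2 0; 0 0 0 0 0 1 0; 0 0 0 0 0 0 0; 0 0 0 0 0 0 0"

```text
time_s: 22.25
eef_pos: [0.5208, 0.1046, 0.0903]
eef_rot: [-0.0, -0.095, 0.995, -0.0]
wrist_force: [0.1, -0.9, 1.2]
opening: 0.133
grasp_force: 58.9
```

Contact begins at the expected height (tip ≈ 0.028). I'll press the button.

servo_tool --commands "0 0 0 0 0 2 0; 0 0 0 0 0 1 0; 0 0 0 0 0 0 0; 0 0 0 0 0 0 0"

```text
time_s: 22.75
eef_pos: [0.5209, 0.1046, 0.0874]
eef_rot: [0.0, -0.095, 0.995, -0.0]
wrist_force: [-1.2, 0.8, 3.3]
opening: 0.131
grasp_force: 59.0
```

servo_tool --commands "0 0 0 0 0 1 0; 0 0 0 0 0 1 0; 0 0 0 0 0 0 0; 0 0 0 0 0 0 0"

```text
time_s: 23.25
eef_pos: [0.5209, 0.1046, 0.0854]
eef_rot: [0.0, -0.095, 0.995, -0.0]
wrist_force: [-1.3, 1.1, 4.5]
opening: 0.128
grasp_force: 59.1
```

servo_tool --commands "0 0 0 0 0 1 0; 0 0 0 0 0 0.5 0; 0 0 0 0 0 0 0; 0 0 0 0 0 0 0"

```text
time_s: 23.75
eef_pos: [0.5212, 0.1047, 0.0849]
eef_rot: [0.0, -0.096, 0.995, -0.0]
wrist_force: [-4.1, 0.1, 11.8]
opening: 0.134
grasp_force: 60.4
```

servo_tool --commands "0 0 0 0 0 0 0; 0 0 0 0 0 0 0; 0 0 0 0 0 0 0; 0 0 0 0 0 0 0"

```text
time_s: 24.25
eef_pos: [0.5213, 0.1047, 0.0849]
eef_rot: [0.0, -0.096, 0.995, -0.0]
wrist_force: [-4.3, -0.7, 12.3]
opening: 0.134
grasp_force: 60.4
```

```bash
python3 - <<'E'
from bench import *
import cv2
cv2.imwrite("pics/f.png",cv2.resize(camera("side")[195:335,220:360],None,fx=4,fy=4,interpolation=cv2.INTER_CUBIC))
E
```

View pics/f.png

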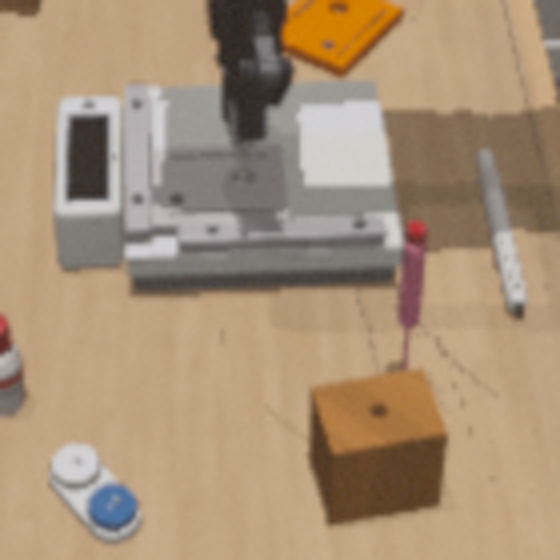

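The blade is in the hole at (242,178), the stand is empty and the bystanders are untouched. I'll check numerically that the plate has not shifted since it was set flush.

```bash
python3 - <<'E'
import cv2
for f in("s4","f"):
    g=cv2.imread(f"pics/{f}.png",1)
    for r in(168,196):print(f,r,[tuple(map(int,g[r,c])) for c in range(148,172,4)],"|",[int(g[r,c,1]) for c in range(270,300,3)])
    print("left",[int(g[r,190,1]) for r in range(200,230,3)])
p=cv2.imread("pics/p3.png")
for r in(128,156):print("p3",r,[int(p[r,c,1]) for c in range(270,300,3)])
E
```

```text
s4 168 [(162, 160, 167), (167, 166, 174), (187, 186, 195), (192, 190, 199), (191, 190, 199), (190, 190, 197)] | [191, 191, 190, 189, 192, 203, 211, 212, 212, 213]
s4 196 [(171, 169, 176), (177, 175, 185), (189, 188, 197), (191, 190, 199), (192, 191, 200), (176, 176, 184)] | [192, 191, 191, 191, 193, 198, 208, 213, 213, 213]
left [189, 190, 187, 180, 169, 169, 179, 184, 183, 180]
f 168 [(156, 154, 161), (163, 161, 169), (183, 182, 191), (162, 162, 172), (133, 134, 143), (124, 126, 132)] | [112, 111, 113, 115, 119, 131, 136, 137, 138, 142]
f 196 [(168, 164, 172), (142, 140, 149), (125, 125, 133), (124, 124, 134), (127, 126, 136), (116, 115, 123)] | [112, 114, 114, 113, 115, 120, 129, 136, 139, 138]
left [127, 126, 123, 116, 129, 156, 176, 178, 176, 174]
p3 128 [173, 173, 173, 173, 178, 195, 204, 207, 207, 206]
p3 156 [174, 176, 173, 172, 176, 185, 196, 204, 205, 206]
```

The plate's near edge is at the same pixel as before and the pinkish plate meets the rail, so it is still flush. Handing in.

```bash
python3 -c "
from bench import *
print(hand_in())"
```

```text
the job is handed in; nothing more can be done
None
```

I handed the job in at about 24 s with the plate flush against both rails and the gripped screwdriver holding the reset button down; force and height readings show it bottomed, and nothing else on the desk was moved.

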